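# Turn round the medicine row

## Robot

A 6-joint arm with a two-finger parallel gripper is mounted at the origin on the work surface. World frame = base frame: x ahead of the robot, y to its left, z up, the work surface at z = 0. Lengths are in mm, angles in rad, forces in N, time in s.
With the tool pointing down it reaches from about 275 to 875 mm from the base axis. Payload 12.5 kg.
Tool frame: the origin (TCP) lies between the finger pads; the fingertips stand 19 mm ahead of it and the grasp point (between the pads) is the TCP (manip.finger_overhang is the distance from the TCP to the fingertips, in mm); z points along the fingers, y is the line along which they close (so a half turn about z gives the same grasp; the last joint's range is limited). The gripper opens to 85 mm and grips with 20 to 120 N. Pads are 22 mm wide; open, the fingers measure 114 mm over their backs; the gripper's body (76 mm by 85 mm) begins 54 mm behind the grasp point. The pads swing forward as they close: fully open they stand 13 mm farther back than shut.
Start: joints at [-1.281, 0.351, 1.652, -0, 1.139, -0.085], TCP at [201.365, -511.797, 250.29] pointing down, gripper open.
Joint ranges: [-2.75, 2.75], [-0.79, 2.1], [0.01, 2.65], [-1.57, 4.71], [0.07, 3.14], [-2.87, 2.87]. Speed limits (rad/s): [2.22, 2.22, 2.79, 3.14, 3.14, 3.14].

## Interface

Orientations are given as a unit quaternion [x, y, z, w].
In Python, from workcell import manip, optics gives the robot as it stands.
- The arm moves only by the tool play_rows, never from a script. Its argument "increments" is a list that holds one entry, the list of rows, each a list of 5 numbers: the closure in counts, from 0 (fully open) to 255 (shut), then the shift along the world's x, y, z in m, then the turn about the world's z in degrees. A call has 1 to 5 rows; each row is the pose to reach, as a shift and turn from the pose commanded when the call began; what a row does not reach only later rows make up. A row lasts 1/10 s, in which the tool goes at most 50 mm and 8.59 degrees, less where a joint would pass 70% of its speed; a pose out of reach is approached as far as the arm can. A call with a gripper value outside its range is refused whole. The fingers move at their own pace and stop on an object; "newtons" is the grip in N (left out, the last holds). Time passes only in rows, so rows that repeat a pose let the fingers close. It gives the time, the measured TCP pose, the force, the opening and the grip force at its end, in the units of the state.
- manip.state(): the state, without advancing time (a new reading comes with each control period).
- optics.camera(name): name is "scene" or "top" or "wrist"; returns a dict with "color" (420x560x3 uint8, red, green, blue), "fx", "fy", "cx", "cy" (pixels), "R" (3x3) and "t" (3): a world point X has camera coordinates R X + t; the wrist camera has in their place "hand_eye" (4x4, takes a point from camera to tool coordinates, whose origin is the TCP and whose axes are the flange's). Camera axes: x right, y down, z forward; pixel columns grow to the right and rows downward; lengths in mm; the calibration is good to about 2 mm. A picture is of the moment at which its call begins: read the wrist's pose just before it. There is no depth.
- manip.job_done(): hands the job in; it is judged then, once.
Trained networks look in the newest picture that a camera, given by its name, has taken for a name from the list of things; names that differ only in an ending like _2 or _b are one class to them, and where a whole thing is asked for, a point or a joint stands for the part that bears it (a point fixed in the world has none). Each returns a list of dicts, best first, with "p" (0 to 1); they miss things now and then, are a little off and sometimes report something else, mostly with a low value. They report only what shows in the picture. A call takes as long as a camera call. They do not tell look-alikes from the thing itself.
- optics.recognise(camera, query): "centre" ([x, y, z] in mm, in world coordinates, good to about 4 mm: the middle of the surface that is visible of it).
The state is a dict: "clock": time; "qpos": joint angles; "qd": joint speeds; "effort": joint torques, N m; "tool_pos": TCP position; "orientation": TCP orientation; "contact_force": force on the tool from outside, world axes, zero at the start; "torque": the same for the moment, N m; "width": finger opening in mm; "grip_force": force on a finger pad.
Only numpy, scipy, OpenCV 4.12 (cv2) and the standard library are available. Lean on these libraries where they do the work, as an engineer would, in place of code of your own. Each camera call takes 0.05 s, during which the arm holds its last target. There are 200 camera calls.

## Task

Move the four medicine containers from the saucers of the saucer tray into the divided tray, one to a compartment and in reverse order, so that a person sitting opposite reads the row as you see it now: the one at the left end goes into the right-end compartment, the next into the second from the right, and so on. Leave each standing upright on the floor near the middle of its compartment, let go and at rest, and do not let any of them tip over on the way.

Things in the scene. Friction and masses are not known exactly. Their poses are not given: they have to be found in the camera images.
- tablet_bottle: Loose round amber tablet bottle with a narrower white screw cap: body 44 mm across and straight up to 56 mm, cap 36 mm across, 84 mm tall in all, about 90 g. Origin: centre of its underside, z up. Stands upright on its saucer.
- ointment_jar: Loose low round jar, white with an aluminium lid, 50 mm across all the way up, 46 mm tall, about 80 g. Origin: centre of its underside, z up.
- pill_box: Loose upright orange pill box with a shut flip lid (does not open): 36 mm along its own x, 48 mm along its own y, 60 mm tall, about 70 g, flat sides. A small thumb tab is on the +y face near the top. Origin: centre of its underside, z up.
- nasal_spray: Loose slim white nasal-spray bottle with a pointed nozzle: body 38 mm across and straight up to 56 mm, then tapering, 86 mm tall in all, about 60 g. Origin: centre of its underside, z up.
- tablet_bottle_saucer: Grey plastic saucer, a disc 64 mm across and 4 mm thick, fixed on the floor of the saucer tray; the tablet bottle stands centred on it at the start, so it stays to mark that thing's starting place. Origin: centre of its underside.
- ointment_jar_saucer: Grey plastic saucer, a disc 64 mm across and 4 mm thick, fixed on the floor of the saucer tray; the ointment jar stands centred on it at the start, so it stays to mark that thing's starting place. Origin: centre of its underside.
- pill_box_saucer: Grey plastic saucer, a disc 64 mm across and 4 mm thick, fixed on the floor of the saucer tray; the pill box stands centred on it at the start, so it stays to mark that thing's starting place. Origin: centre of its underside.
- nasal_spray_saucer: Grey plastic saucer, a disc 64 mm across and 4 mm thick, fixed on the floor of the saucer tray; the nasal spray stands centred on it at the start, so it stays to mark that thing's starting place. Origin: centre of its underside.
- saucer_tray: Fixed white tray, 80 (x) by 318 mm (y), rim 14 mm high, 4 saucers in a row along its y: centres y = +117, +39, -39, -117 mm, x = 0, tops 12 mm above the table. Which thing stands where varies. Origin: centre of underside, on the table; y to the robot's left, x away from it, within 0.15 rad. Before or behind the divided tray. Posts 26 mm high, 12 thick past its ends (y +-166, x +-30 mm).
- divided_tray: Fixed white tray, 80 (x) by 318 mm (y), empty, 4 open compartments in a row along its y, 68 (x) by 72 mm (y) inside: centres y = +117, +39, -39, -117 mm, x = 0. Floor 8 mm, walls (6 mm thick) 18 mm above the table. Origin: centre of underside, on the table; y to the robot's left, x away from it, within 0.15 rad. Posts 26 mm high, 12 thick past its ends (y +-166, x +-30 mm).
Not all that is in view belongs to the job. Leave any green look-alike of the pill_box alone.

How it is judged (in metres and radians):
At the end, for the whole second after the job is handed in: Each container is in the divided tray, k-th from the left on the saucers now k-th from the right: within 15 mm of its compartment's centre along each tray axis, underside within 4 mm of the floor, upright within 0.1 rad, at rest (under 20 mm/s, 0.2 rad/s) (((y of tablet_bottle_saucer in the frame of saucer_tray between 0.097 and 0.137 m and y of tablet_bottle in the frame of divided_tray between -0.132 and -0.102 m) or (y of tablet_bottle_saucer in the frame of saucer_tray between 0.019 and 0.059 m and y of tablet_bottle in the frame of divided_tray between -0.054 and -0.024 m) or (y of tablet_bottle_saucer in the frame of saucer_tray between -0.059 and -0.019 m and y of tablet_bottle in the frame of divided_tray between 0.024 and 0.054 m) or (y of tablet_bottle_saucer in the frame of saucer_tray between -0.137 and -0.097 m and y of tablet_bottle in the frame of divided_tray between 0.102 and 0.132 m)) and x of tablet_bottle in the frame of divided_tray between -0.015 and 0.015 m and z of tablet_bottle in the frame of divided_tray between 0.004 and 0.012 m and angle between each of tablet_bottle, ointment_jar, pill_box, nasal_spray's own z axis and vertical below 0.1 rad and linear speed of each of tablet_bottle, ointment_jar, pill_box, nasal_spray below 0.02 m/s and angular speed of each of tablet_bottle, ointment_jar, pill_box, nasal_spray below 0.2 rad/s and ((y of ointment_jar_saucer in the frame of saucer_tray between 0.097 and 0.137 m and y of ointment_jar in the frame of divided_tray between -0.132 and -0.102 m) or (y of ointment_jar_saucer in the frame of saucer_tray between 0.019 and 0.059 m and y of ointment_jar in the frame of divided_tray between -0.054 and -0.024 m) or (y of ointment_jar_saucer in the frame of saucer_tray between -0.059 and -0.019 m and y of ointment_jar in the frame of divided_tray between 0.024 and 0.054 m) or (y of ointment_jar_saucer in the frame of saucer_tray between -0.137 and -0.097 m and y of ointment_jar in the frame of divided_tray between 0.102 and 0.132 m)) and x of ointment_jar in the frame of divided_tray between -0.015 and 0.015 m and z of ointment_jar in the frame of divided_tray between 0.004 and 0.012 m and ((y of pill_box_saucer in the frame of saucer_tray between 0.097 and 0.137 m and y of pill_box in the frame of divided_tray between -0.132 and -0.102 m) or (y of pill_box_saucer in the frame of saucer_tray between 0.019 and 0.059 m and y of pill_box in the frame of divided_tray between -0.054 and -0.024 m) or (y of pill_box_saucer in the frame of saucer_tray between -0.059 and -0.019 m and y of pill_box in the frame of divided_tray between 0.024 and 0.054 m) or (y of pill_box_saucer in the frame of saucer_tray between -0.137 and -0.097 m and y of pill_box in the frame of divided_tray between 0.102 and 0.132 m)) and x of pill_box in the frame of divided_tray between -0.015 and 0.015 m and z of pill_box in the frame of divided_tray between 0.004 and 0.012 m and ((y of nasal_spray_saucer in the frame of saucer_tray between 0.097 and 0.137 m and y of nasal_spray in the frame of divided_tray between -0.132 and -0.102 m) or (y of nasal_spray_saucer in the frame of saucer_tray between 0.019 and 0.059 m and y of nasal_spray in the frame of divided_tray between -0.054 and -0.024 m) or (y of nasal_spray_saucer in the frame of saucer_tray between -0.059 and -0.019 m and y of nasal_spray in the frame of divided_tray between 0.024 and 0.054 m) or (y of nasal_spray_saucer in the frame of saucer_tray between -0.137 and -0.097 m and y of nasal_spray in the frame of divided_tray between 0.102 and 0.132 m)) and x of nasal_spray in the frame of divided_tray between -0.015 and 0.015 m and z of nasal_spray in the frame of divided_tray between 0.004 and 0.012 m); the robot touches nothing.
It fails at once if a container is tipped more than 0.7 rad from upright (angle between any of tablet_bottle, ointment_jar, pill_box, nasal_spray's own z axis and vertical above 0.7 rad).
It also fails if it takes over 104 s, if anything falls off the work surface, if the arm or the gripper's body presses on something with over 40 N, if the wrist force passes 120 N, or if a joint passes its speed limit or range.

## Working session

There is one attempt and no reset: what is moved stays moved. The work goes in short steps, Python scripts to look and compute and a tool call to move; the robot and the scene stay as the last step left them, time stands still between calls to the robot, and variables do not carry over. Pictures are saved under pics/ and viewed, at most 14 in all, crops included, and the job is handed in when it is done.

Besides the shell and the picture viewer there is one more tool, called after "Emit:" as name(argument=value, ...) on one line, values as JSON. play_rows: Moves the arm, as the interface text tells. Its arguments: {"type":"object","properties":{"increments":{"type":"array"},"newtons":{"type":"number"}},"required":["increments"]}

```bash
mkdir -p pics; python3 - <<'E'
from workcell import manip, optics
import cv2
print(manip.state()); 
for c in("scene","top"):
    d=optics.camera(c); cv2.imwrite(f"pics/{c}0.png",d["color"][:,:,::-1])
    print(c,d["fx"],d["cx"],d["cy"],d["R"],d["t"])
    for n in "tablet_bottle ointment_jar pill_box nasal_spray tablet_bottle_saucer saucer_tray divided_tray".split():
        print(n,[(round(r["p"],2),[round(v) for v in r["centre"]]) for r in optics.recognise(c,n)])
E
```

```text
{'clock': 0.0, 'qpos': array([-1.28059234e+00,  3.51236551e-01,  1.65241255e+00,  4.68944528e-06,
        1.13909644e+00, -8.46326173e-02]), 'qd': array([ 0.00208933,  0.00132877,  0.00100381, -0.00075825,  0.00135145,
        0.000799  ]), 'effort': array([-2.56685662e-04, -5.06092429e+01, -2.91407347e+01, -7.66285689e-05,
        4.44287754e-03, -2.43878581e-06]), 'tool_pos': array([ 201.28754583, -511.51824585,  249.7626208 ]), 'orientation': array([ 9.82488558e-01,  1.86322036e-01, -5.70279822e-05, -5.73618823e-04]), 'contact_force': array([-0.35028522, -0.91276278,  0.25963123]), 'torque': array([-0.01102762, -0.0369945 ,  0.01757215]), 'grip_force': 0.0, 'width': 85.5105215427956}
scene 387.21321510548574 282.29861013426745 209.59083073774275 [[ 0.3129707   0.94970674 -0.01031784]
 [ 0.72206968 -0.24498322 -0.64699196]
 [-0.61698032  0.19503933 -0.76242701]] [-177.9644313  -420.85056035 1128.89233906]
tablet_bottle [(0.63, [674, -86, 68])]
ointment_jar [(0.7, [676, -163, 60])]
pill_box [(0.86, [678, -12, 64]), (0.63, [580, -135, 53]), (0.61, [722, 179, 56]), (0.58, [791, 69, 56])]
nasal_spray [(0.65, [667, 67, 62])]
tablet_bottle_saucer [(0.57, [675, -97, 9]), (0.42, [691, -54, 3])]
saucer_tray [(0.68, [684, -52, 4]), (0.63, [683, -164, 10])]
divided_tray [(0.88, [455, 54, 7])]
top 472.76131535944836 280.8788681525628 213.3261145499114 [[ 0.00870341 -0.99995568  0.00358988]
 [-0.9909615  -0.0091056  -0.13383721]
 [ 0.13386397 -0.00239259 -0.99099683]] [-11.26248003 599.3418724  700.35408752]
tablet_bottle [(0.66, [652, -86, 98])]
ointment_jar [(0.79, [661, -167, 58])]
pill_box [(0.95, [553, -123, 60]), (0.83, [775, 71, 59]), (0.76, [656, -8, 73]), (0.74, [704, 183, 60])]
nasal_spray [(0.9, [649, 63, 74])]
tablet_bottle_saucer [(0.59, [650, -76, 11])]
saucer_tray [(0.95, [651, -47, 4]), (0.24, [648, -150, 11])]
divided_tray [(0.92, [458, 56, 7]), (0.71, [653, 65, 73])]
```

View pics/top0.png

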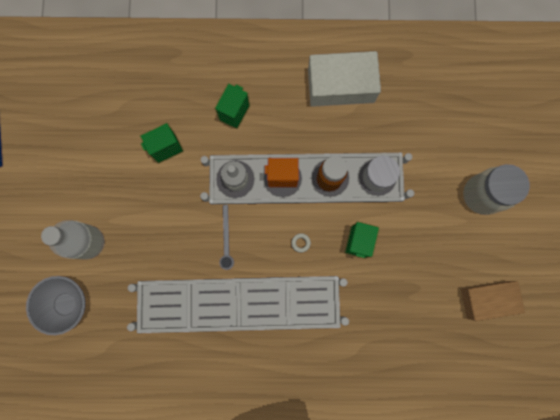

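View pics/scene0.png

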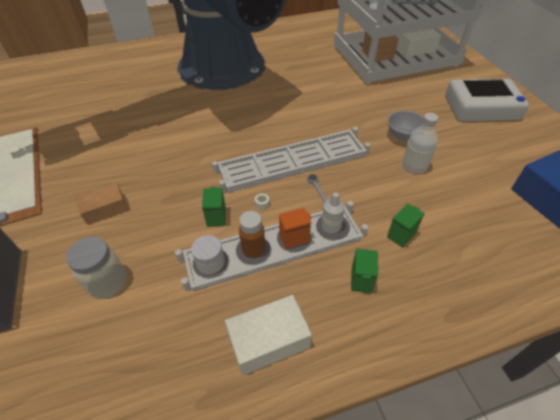

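Left to right in the top picture, the row is spray (235,177), orange pill box (283,172), amber bottle (332,175) and jar (380,174). The divided tray is at (238,305), nearer the robot. There are four pill-box candidates: orange (283,172), and green (233,105), (162,143) and (363,240). Only the orange one stands on a saucer, so that is the one meant. I'll confirm it in a crop and pick out the posts.

```bash
python3 - <<'E'
import cv2
im=cv2.imread("pics/top0.png")[140:340,120:425]
cv2.imwrite("pics/crop0.png",cv2.resize(im,None,fx=2.6,fy=2.6,interpolation=cv2.INTER_CUBIC))
E
```

```text
(no output)
```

View pics/crop0.png

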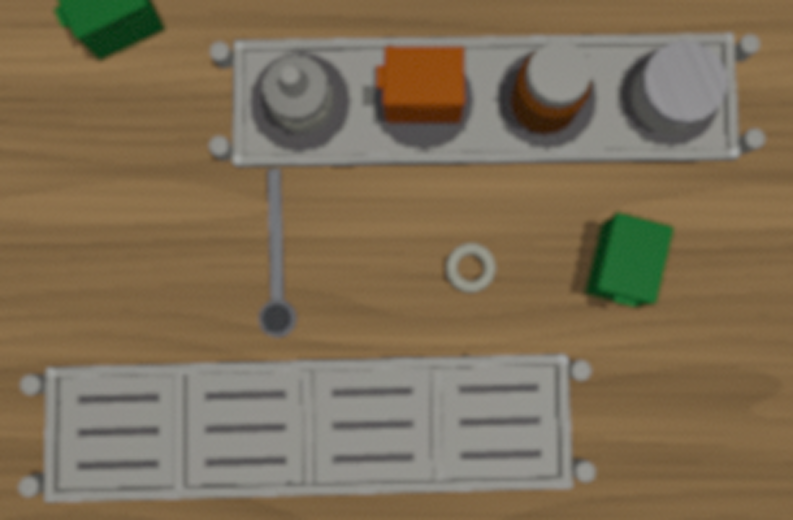

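The crop confirms the orange box, with its tab to the left (+y). Post tops for the saucer tray are near crop (219,53), (218,147), (749,44) and (755,138). For the divided tray they are (31,384), (29,486), (581,370) and (586,471).

```bash
cat > h.py <<'E'
import numpy as np
from workcell import manip, optics
fx=472.761;cx,cy=280.879,213.326
R=np.array([[0.00870341,-0.99995568,0.00358988],[-0.9909615,-0.0091056,-0.13383721],[0.13386397,-0.00239259,-0.99099683]])
t=np.array([-11.26248,599.34187,700.35409])
def back(u,v,z):
    d=R.T@np.array([(u-cx)/fx,(v-cy)/fx,1]);c=-R.T@t
    return (c+d*(z-c[2])/d[2])[:2]
crop=lambda u,v,z:back(120+(u+.5)/2.6-.5,140+(v+.5)/2.6-.5,z)
def fit(P):
    L=np.array([[30,166],[-30,166],[30,-166],[-30,-166]],float);P=np.array(P)
    c=P.mean(0);Q=P-c
    a=np.arctan2((L[:,0]*Q[:,1]-L[:,1]*Q[:,0]).sum(),(L*Q).sum())
    M=np.array([[np.cos(a),-np.sin(a)],[np.sin(a),np.cos(a)]])
    return c,a,M,np.abs(Q-L@M.T).max()
def main():
    for nm,px in(("saucer",[(219,53),(218,147),(749,44),(755,138)]),("div",[(31,384),(29,486),(581,370),(586,471)])):
        c,a,M,e=fit([crop(*p,26) for p in px])
        print(nm,c.round(1),"yaw deg",np.degrees(a).round(2),"res",e.round(1))
        for y in(117,39,-39,-117):print("  ",y,(c+M@[0,y]).round(1))
    for n,p in dict(spray=(292,73,98),box=(424,75,72),bottle=(560,70,96),jar=(685,79,58)).items():print(n,crop(*p).round(1))
if __name__=="__main__":main()
E
python3 h.py
```

```text
saucer [662.  -46.7] yaw deg 1.53 res 0.5
   117 [658.9  70.3]
   39 [661.   -7.7]
   -39 [663.1 -85.7]
   -117 [ 665.1 -163.7]
div [458.2  59.8] yaw deg 1.97 res 0.6
   117 [454.2 176.7]
   39 [456.8  98.8]
   -39 [459.5  20.8]
   -117 [462.2 -57.1]
spray [658.2  66.3]
box [663.8  -8.1]
bottle [661.8 -84.7]
jar [ 666.1 -163.7]
```

Emit:
play_rows(increments=[[[0,0.037,0.028,0,7],[0,0.074,0.056,0,14],[0,0.111,0.084,0,21],[0,0.148,0.112,0,28],[0,0.185,0.14,0,35]]], newtons=30)

```text
clock: 1.3
tool_pos: [387.7, -370.5, 250.5]
orientation: [0.88, 0.475, 0.0, 0.0]
contact_force: [0.4, -1.4, 0.0]
width: 85.2
grip_force: 0.0
```

Emit:
play_rows(increments=[[[0,0.037,0.028,0,7],[0,0.074,0.056,0,14],[0,0.111,0.084,0,21],[0,0.148,0.112,0,28],[0,0.185,0.14,0,35.5]]])

```text
clock: 1.8
tool_pos: [572.7, -230.4, 250.4]
orientation: [0.693, 0.721, -0.0, 0.0]
contact_force: [-0.4, -1.1, -0.5]
width: 85.3
grip_force: 0.0
```

Emit:
play_rows(increments=[[[0,0.037,0.028,0,0],[0,0.074,0.056,0,0],[0,0.094,0.068,-0.02,0],[0,0.094,0.068,-0.06,0],[0,0.094,0.068,-0.06,0]]])

```text
clock: 2.3
tool_pos: [663.4, -162.5, 184.8]
orientation: [0.694, 0.72, -0.002, -0.004]
contact_force: [-0.6, -0.1, -0.7]
width: 85.5
grip_force: 0.0
```

Emit:
play_rows(increments=[[[0,0,0,-0.04,0],[0,0,0,-0.08,0],[0,0,0,-0.12,0],[0,0,0,-0.146,0],[0,0,0,-0.146,0]]])

```text
clock: 2.8
tool_pos: [663.7, -163.9, 42.1]
orientation: [0.695, 0.719, -0.001, -0.002]
contact_force: [-0.5, -0.4, -0.2]
width: 85.3
grip_force: 0.0
```

```bash
python3 - <<'E'
from workcell import manip, optics
import cv2
print(manip.state()["tool_pos"])
a=optics.camera("scene")["color"][160:340,140:400,::-1]
cv2.imwrite("pics/s1.png",cv2.resize(a,None,fx=3,fy=3))
E
```

```text
[ 663.70448812 -163.91842068   42.1396812 ]
```

View pics/s1.png

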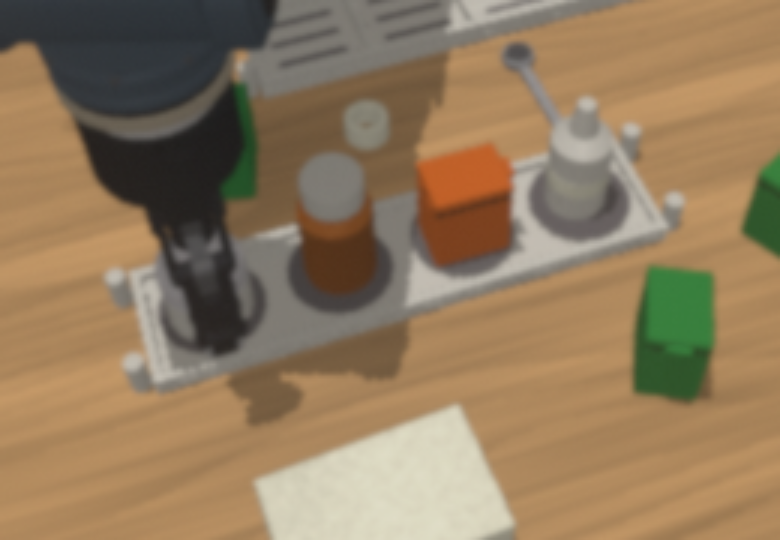

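The fingers straddle the jar, centred on its saucer (crop 210,290). Next I'll close on it.

Emit:
play_rows(increments=[[[255,0,0,0,0],[255,0,0,0,0],[255,0,0,0,0],[255,0,0,0,0],[255,0,0,0,0]]], newtons=30)

```text
clock: 3.35
tool_pos: [666.2, -164.2, 46.6]
orientation: [0.695, 0.719, 0.001, 0.001]
contact_force: [-1.8, 0.2, 8.1]
width: 49.2
grip_force: 30.1
```

Emit:
play_rows(increments=[[[255,0,0,0,0],[255,0,0,0,0],[255,0,0,0,0],[255,0,0,0.005,0],[255,0,0,0.01,0]]])

```text
clock: 3.85
tool_pos: [665.5, -163.8, 55.2]
orientation: [0.695, 0.719, 0.0, 0.0]
contact_force: [1.0, 0.1, -0.6]
width: 49.0
grip_force: 31.3
```

Emit:
play_rows(increments=[[[255,0,0,0.03,0],[255,0,0,0.07,0],[255,-0.005,0.01,0.106,0],[255,-0.022,0.035,0.106,0],[255,-0.044,0.07,0.106,0]]])

```text
clock: 4.35
tool_pos: [621.6, -94.1, 162.1]
orientation: [0.695, 0.719, 0.001, 0.002]
contact_force: [-0.0, -0.6, -2.2]
width: 49.1
grip_force: 31.5
```

Emit:
play_rows(increments=[[[255,-0.022,0.035,0,0],[255,-0.044,0.07,0,0],[255,-0.066,0.105,0,0],[255,-0.088,0.14,0,0],[255,-0.11,0.175,0,0]]])

```text
clock: 4.85
tool_pos: [510.4, 82.4, 161.0]
orientation: [0.695, 0.719, 0.0, 0.0]
contact_force: [0.8, 1.2, -1.1]
width: 49.4
grip_force: 31.5
```

Emit:
play_rows(increments=[[[255,-0.022,0.035,0,0],[255,-0.044,0.07,0,0],[255,-0.0573,0.0955,0,0],[255,-0.0573,0.0955,-0.04,0],[255,-0.0573,0.0955,-0.08,0]]])

```text
clock: 5.35
tool_pos: [454.7, 177.9, 80.9]
orientation: [0.694, 0.72, 0.002, 0.001]
contact_force: [1.2, 0.4, -1.9]
width: 49.0
grip_force: 31.7
```

Emit:
play_rows(increments=[[[255,0,0,-0.015,0],[255,0,0,-0.022,0],[255,0,0,-0.027,0],[255,0,0,-0.03,0],[255,0,0,-0.03,0]]])

```text
clock: 5.85
tool_pos: [454.4, 176.8, 50.8]
orientation: [0.695, 0.719, 0.0, 0.0]
contact_force: [0.1, -0.6, -0.3]
width: 49.0
grip_force: 31.7
```

Emit:
play_rows(increments=[[[255,0,0,-0.003,0],[255,0,0,-0.006,0],[255,0,0,-0.008,0],[255,0,0,-0.008,0],[255,0,0,-0.008,0]]])

```text
clock: 6.35
tool_pos: [454.2, 176.7, 42.6]
orientation: [0.695, 0.719, 0.0, 0.0]
contact_force: [-1.7, -0.5, 5.3]
width: 49.5
grip_force: 32.1
```

Emit:
play_rows(increments=[[[255,0,0,-0.001,0],[255,0,0,-0.002,0],[255,0,0,-0.002,0],[255,0,0,-0.002,0],[255,0,0,-0.002,0]]])

```text
clock: 6.85
tool_pos: [454.1, 176.8, 42.3]
orientation: [0.695, 0.719, 0.0, 0.0]
contact_force: [-12.0, -3.8, 37.5]
width: 49.3
grip_force: 35.5
```

Emit:
play_rows(increments=[[[255,0,0,0.002,0],[255,0,0,0.002,0],[0,0,0,0.002,0],[0,0,0,0.002,0],[0,0,0,0.002,0]]])

```text
clock: 7.35
tool_pos: [454.0, 176.7, 42.1]
orientation: [0.695, 0.719, -0.0, -0.0]
contact_force: [0.4, 0.1, -0.6]
width: 85.4
grip_force: 0.0
```

Emit:
play_rows(increments=[[[0,0,0,0,0],[0,0,0,0,0],[0,0,0,0.03,0],[0,0,0,0.07,0],[0,0,0,0.12,0]]])

```text
clock: 7.85
tool_pos: [453.1, 176.4, 162.6]
orientation: [0.695, 0.719, -0.001, -0.001]
contact_force: [0.6, -0.3, 1.5]
width: 85.7
grip_force: 0.0
```

Emit:
play_rows(increments=[[[0,0.028,-0.035,0,0],[0,0.056,-0.07,0,0],[0,0.084,-0.105,0,0],[0,0.112,-0.14,0,0],[0,0.14,-0.175,0,0]]])

```text
clock: 8.35
tool_pos: [594.9, 0.0, 162.3]
orientation: [0.695, 0.719, 0.0, -0.0]
contact_force: [-0.6, 0.7, 0.7]
width: 85.6
grip_force: 0.0
```

Emit:
play_rows(increments=[[[0,0.028,-0.035,0,0],[0,0.056,-0.07,0,0],[0,0.0684,-0.087,0,0],[0,0.0684,-0.087,-0.02,0],[0,0.0684,-0.087,-0.04,0]]])

```text
clock: 8.85
tool_pos: [662.8, -86.1, 121.7]
orientation: [0.695, 0.719, 0.0, 0.0]
contact_force: [0.4, -0.4, -0.8]
width: 85.5
grip_force: 0.0
```

Emit:
play_rows(increments=[[[0,0,0,-0.03,0],[0,0,0,-0.055,0],[0,0,0,-0.074,0],[0,0,0,-0.074,0],[0,0,0,-0.074,0]]])

```text
clock: 9.35
tool_pos: [662.6, -85.3, 48.6]
orientation: [0.695, 0.719, -0.0, -0.0]
contact_force: [0.6, -0.8, 2.3]
width: 85.8
grip_force: 0.0
```

Emit:
play_rows(increments=[[[255,0,0,0,0],[255,0,0,0,0],[255,0,0,0,0],[255,0,0,0,0],[255,0,0,0,0]]])

```text
clock: 9.85
tool_pos: [662.7, -85.4, 49.4]
orientation: [0.695, 0.719, 0.0, 0.0]
contact_force: [-2.5, -0.5, 5.4]
width: 43.1
grip_force: 29.3
```

Emit:
play_rows(increments=[[[255,0,0,0,0],[255,0,0,0,0],[255,0,0,0,0],[255,0,0,0.005,0],[255,0,0,0.01,0]]])

```text
clock: 10.35
tool_pos: [662.5, -85.3, 58.8]
orientation: [0.695, 0.719, 0.0, 0.0]
contact_force: [-0.4, 0.5, -0.4]
width: 43.6
grip_force: 29.4
```

Emit:
play_rows(increments=[[[255,0,0,0.03,0],[255,0,0,0.065,0],[255,-0.005,0.005,0.095,0],[255,-0.035,0.03,0.1,0],[255,-0.07,0.06,0.1,0]]])

```text
clock: 10.85
tool_pos: [592.6, -25.4, 160.0]
orientation: [0.695, 0.719, 0.001, 0.001]
contact_force: [0.4, 0.9, -1.0]
width: 43.5
grip_force: 29.7
```

Emit:
play_rows(increments=[[[255,-0.034,0.031,0,0],[255,-0.068,0.062,0,0],[255,-0.102,0.093,0,0],[255,-0.1357,0.124,0,0],[255,-0.1357,0.124,-0.02,0]]])

```text
clock: 11.35
tool_pos: [454.5, 101.3, 140.1]
orientation: [0.694, 0.72, 0.001, 0.001]
contact_force: [0.9, 0.5, -1.0]
width: 43.4
grip_force: 29.8
```

Emit:
play_rows(increments=[[[255,0,0,-0.04,0],[255,0,0,-0.07,0],[255,0,0,-0.085,0],[255,0,0,-0.089,0],[255,0,0,-0.089,0]]])

```text
clock: 11.85
tool_pos: [456.9, 98.7, 49.5]
orientation: [0.695, 0.719, -0.0, -0.0]
contact_force: [0.0, 1.2, 0.1]
width: 43.5
grip_force: 29.7
```

Emit:
play_rows(increments=[[[255,0,0,-0.002,0],[255,0,0,-0.004,0],[255,0,0,-0.0045,0],[255,0,0,-0.0045,0],[255,0,0,-0.0045,0]]])

```text
clock: 12.35
tool_pos: [457.2, 98.7, 45.4]
orientation: [0.695, 0.719, 0.0, 0.0]
contact_force: [-0.7, -0.1, 5.9]
width: 43.3
grip_force: 30.3
```

Light contact at 6 N, so it is on the floor. I'll release it and retreat.

Emit:
play_rows(increments=[[[0,0,0,0,0],[0,0,0,0,0],[0,0,0,0,0],[0,0,0,0,0],[0,0,0,0,0]]])

```text
clock: 12.85
tool_pos: [456.8, 98.7, 44.8]
orientation: [0.695, 0.719, -0.0, -0.0]
contact_force: [0.1, -0.1, -0.9]
width: 85.2
grip_force: 0.0
```

Emit:
play_rows(increments=[[[0,0,0,0.02,0],[0,0,0,0.05,0],[0,0,0,0.09,0],[0,0,0,0.12,0],[0,0,0,0.12,0]]])

```text
clock: 13.35
tool_pos: [458.5, 98.9, 168.3]
orientation: [0.695, 0.719, 0.002, 0.002]
contact_force: [0.4, -0.2, 0.5]
width: 85.7
grip_force: 0.0
```

```bash
python3 - <<'E'
from workcell import manip, optics
import cv2
print(manip.state()["tool_pos"])
a=optics.camera("scene")["color"][100:300,160:400,::-1]
cv2.imwrite("pics/s2.png",cv2.resize(a,None,fx=2.9,fy=2.9))
E
```

```text
[458.49765558  98.94745756 168.27589254]
```

View pics/s2.png

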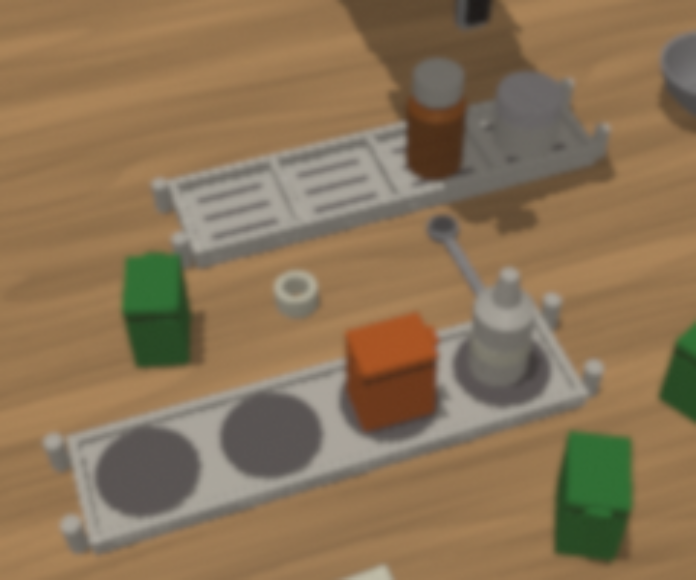

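Both containers stand upright in the right compartments (bottle at crop 437,130, jar at 527,115). Next is the pill box.

Emit:
play_rows(increments=[[[0,0.041,-0.021,0,0],[0,0.082,-0.042,0,0],[0,0.123,-0.063,0,0],[0,0.164,-0.084,0,0],[0,0.2052,-0.1067,0,0]]])

```text
clock: 13.9
tool_pos: [662.8, -8.9, 162.8]
orientation: [0.695, 0.719, -0.001, -0.001]
contact_force: [1.4, 1.4, 0.6]
width: 85.6
grip_force: 0.0
```

Emit:
play_rows(increments=[[[0,0,0,-0.03,0],[0,0,0,-0.065,0],[0,0,0,-0.1,0],[0,0,0,-0.117,0],[0,0,0,-0.117,0]]])

```text
clock: 14.4
tool_pos: [660.2, -7.8, 44.5]
orientation: [0.695, 0.719, -0.002, -0.002]
contact_force: [-0.1, -0.7, 1.0]
width: 85.5
grip_force: 0.0
```

Emit:
play_rows(increments=[[[255,0,0,0,0],[255,0,0,0,0],[255,0,0,0,0],[255,0,0,0,0],[255,0,0,0,0]]])

```text
clock: 14.9
tool_pos: [662.6, -8.0, 49.2]
orientation: [0.695, 0.719, 0.001, 0.001]
contact_force: [-0.6, 0.2, 6.9]
width: 35.9
grip_force: 29.9
```

Emit:
play_rows(increments=[[[255,0,0,0,0],[255,0,0,0,0],[255,0,0,0,0],[255,0,0,0.005,0],[255,0,0,0.01,0]]])

```text
clock: 15.4
tool_pos: [661.9, -8.0, 58.3]
orientation: [0.695, 0.719, -0.0, 0.0]
contact_force: [0.7, 0.1, -1.1]
width: 35.9
grip_force: 30.0
```

Emit:
play_rows(increments=[[[255,0,0,0.03,0],[255,0,0,0.06,0],[255,-0.03,0.004,0.07,0],[255,-0.075,0.01,0.07,0],[255,-0.12,0.017,0.07,0]]])

```text
clock: 15.9
tool_pos: [540.6, 9.1, 128.4]
orientation: [0.695, 0.719, 0.0, 0.0]
contact_force: [0.4, 0.2, -0.9]
width: 35.6
grip_force: 30.2
```

Emit:
play_rows(increments=[[[255,-0.04,0.006,0,0],[255,-0.07,0.01,0,0],[255,-0.0825,0.0117,0,0],[255,-0.0825,0.0117,-0.02,0],[255,-0.0825,0.0117,-0.05,0]]])

```text
clock: 16.4
tool_pos: [460.5, 20.7, 79.0]
orientation: [0.695, 0.719, 0.001, 0.002]
contact_force: [0.8, 1.1, -0.7]
width: 36.0
grip_force: 30.2
```

Emit:
play_rows(increments=[[[255,0,0,-0.018,0],[255,0,0,-0.026,0],[255,0,0,-0.029,0],[255,0,0,-0.029,0],[255,0,0,-0.029,0]]])

```text
clock: 16.9
tool_pos: [460.0, 20.7, 49.6]
orientation: [0.695, 0.719, 0.0, 0.001]
contact_force: [-0.9, -0.1, -0.2]
width: 35.9
grip_force: 30.2
```

Emit:
play_rows(increments=[[[255,0,0,-0.002,0],[255,0,0,-0.004,0],[255,0,0,-0.0045,0],[255,0,0,-0.0045,0],[255,0,0,-0.0045,0]]])

```text
clock: 17.4
tool_pos: [459.9, 20.7, 45.1]
orientation: [0.695, 0.719, 0.0, 0.0]
contact_force: [-3.7, 1.0, 13.6]
width: 35.7
grip_force: 30.9
```

Emit:
play_rows(increments=[[[0,0,0,0,0],[0,0,0,0,0],[0,0,0,0,0],[0,0,0,0,0],[0,0,0,0,0]]])

```text
clock: 17.9
tool_pos: [459.4, 20.7, 44.2]
orientation: [0.695, 0.719, -0.0, -0.0]
contact_force: [-0.2, -0.1, -0.7]
width: 85.1
grip_force: 0.0
```

Emit:
play_rows(increments=[[[0,0,0,0.02,0],[0,0,0,0.05,0],[0,0,0,0.09,0],[0,0,0,0.12,0],[0,0.02,0.005,0.12,0]]])

```text
clock: 18.4
tool_pos: [480.1, 25.5, 168.0]
orientation: [0.695, 0.719, 0.002, 0.002]
contact_force: [0.1, 0.2, -0.2]
width: 85.4
grip_force: 0.0
```

Emit:
play_rows(increments=[[[0,0.045,0.011,0,0],[0,0.09,0.022,0,0],[0,0.135,0.033,0,0],[0,0.165,0.04,0,0],[0,0.1793,0.0437,0,0]]])

```text
clock: 18.9
tool_pos: [660.7, 70.0, 163.6]
orientation: [0.695, 0.719, 0.0, 0.0]
contact_force: [-0.3, 0.7, 0.2]
width: 85.4
grip_force: 0.0
```

Emit:
play_rows(increments=[[[0,0,0,-0.03,0],[0,0,0,-0.065,0],[0,0,0,-0.1,0],[0,0,0,-0.115,0],[0,0,0,-0.115,0]]])

```text
clock: 19.4
tool_pos: [657.6, 69.4, 47.3]
orientation: [0.695, 0.719, -0.001, -0.001]
contact_force: [-1.1, 0.2, 0.3]
width: 85.1
grip_force: 0.0
```

Emit:
play_rows(increments=[[[255,0,0,0,0],[255,0,0,0,0],[255,0,0,0,0],[255,0,0,0,0],[255,0,0,0,0]]])

```text
clock: 19.9
tool_pos: [659.4, 69.4, 50.9]
orientation: [0.695, 0.719, 0.001, 0.001]
contact_force: [-1.4, 0.5, 7.0]
width: 37.5
grip_force: 29.8
```

Emit:
play_rows(increments=[[[255,0,0,0,0],[255,0,0,0,0],[255,0,0,0,0],[255,0,0,0.005,0],[255,0,0,0.01,0]]])

```text
clock: 20.4
tool_pos: [658.9, 69.4, 60.0]
orientation: [0.695, 0.719, 0.0, 0.0]
contact_force: [-1.0, -0.3, 0.2]
width: 36.9
grip_force: 30.1
```

Emit:
play_rows(increments=[[[255,0,0,0.03,0],[255,0,0,0.065,0],[255,-0.02,-0.013,0.08,0],[255,-0.05,-0.032,0.08,0],[255,-0.085,-0.055,0.08,0]]])

```text
clock: 20.9
tool_pos: [573.3, 14.2, 140.3]
orientation: [0.694, 0.719, 0.001, 0.001]
contact_force: [0.5, -0.4, -0.6]
width: 37.5
grip_force: 30.3
```

Emit:
play_rows(increments=[[[255,-0.035,-0.023,0,0],[255,-0.07,-0.045,0,0],[255,-0.1,-0.065,0,0],[255,-0.1116,-0.0716,0,0],[255,-0.1116,-0.0716,-0.02,0]]])

```text
clock: 21.4
tool_pos: [462.6, -58.2, 121.3]
orientation: [0.695, 0.719, 0.001, 0.002]
contact_force: [1.1, 0.4, -0.8]
width: 37.2
grip_force: 30.3
```

Emit:
play_rows(increments=[[[255,0,0,-0.03,0],[255,0,0,-0.055,0],[255,0,0,-0.066,0],[255,0,0,-0.069,0],[255,0,0,-0.069,0]]])

```text
clock: 21.9
tool_pos: [462.7, -57.2, 50.7]
orientation: [0.695, 0.719, 0.0, 0.0]
contact_force: [0.3, -0.0, 0.1]
width: 37.2
grip_force: 30.3
```

Emit:
play_rows(increments=[[[255,0,0,-0.002,0],[255,0,0,-0.004,0],[255,0,0,-0.0045,0],[255,0,0,-0.0045,0],[255,0,0,-0.0045,0]]])

```text
clock: 22.4
tool_pos: [462.7, -57.3, 46.8]
orientation: [0.695, 0.719, 0.0, 0.001]
contact_force: [-2.6, -0.1, 8.3]
width: 37.3
grip_force: 31.3
```

Contact made. I'll release, then rise and move aside (to -y) for a clear top view.

Emit:
play_rows(increments=[[[0,0,0,0,0],[0,0,0,0,0],[0,0,0,0,0],[0,0,0,0,0],[0,0,0,0,0]]])

```text
clock: 22.9
tool_pos: [462.1, -57.2, 45.7]
orientation: [0.695, 0.719, -0.0, -0.0]
contact_force: [0.0, -0.5, -0.7]
width: 85.6
grip_force: 0.0
```

Emit:
play_rows(increments=[[[0,0,0,0.02,0],[0,0,0,0.05,0],[0,0,0,0.09,0],[0,0,0,0.14,0],[0,-0.03,-0.03,0.15,0]]])

```text
clock: 23.4
tool_pos: [435.6, -86.8, 200.5]
orientation: [0.694, 0.72, 0.002, 0.004]
contact_force: [1.1, -0.9, -1.4]
width: 85.5
grip_force: 0.0
```

Emit:
play_rows(increments=[[[0,-0.015,-0.045,0,0],[0,-0.03,-0.09,0,0],[0,-0.045,-0.135,0,0],[0,-0.06,-0.18,0,0],[0,-0.06,-0.22,0,0]]])

```text
clock: 23.9
tool_pos: [370.4, -309.1, 195.9]
orientation: [0.695, 0.719, -0.0, -0.0]
contact_force: [1.7, 0.2, 0.5]
width: 85.0
grip_force: 0.0
```

```bash
python3 - <<'E'
from workcell import manip, optics
import cv2
a=optics.camera("top")["color"][140:340,120:425,::-1]
cv2.imwrite("pics/t3.png",cv2.resize(a,None,fx=2.6,fy=2.6,interpolation=cv2.INTER_CUBIC))
E
```

```text
(no output)
```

View pics/t3.png

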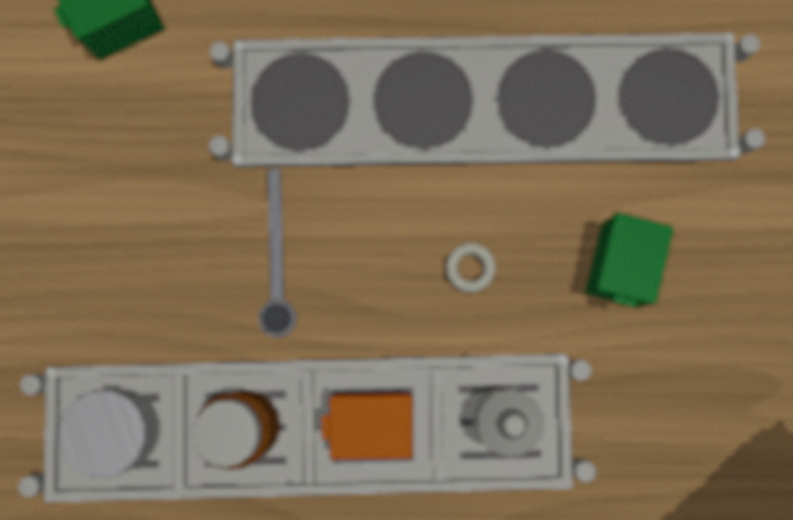

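All four stand upright, in mirrored order. Tops are at crop (102,433), (230,433), (371,426) and (513,425). I'll check the offsets numerically.

```bash
python3 - <<'E'
from h import *
c,a,M,e=fit([crop(*p,26) for p in [(31,384),(29,486),(581,370),(586,471)]])
for p in [(102,433,54),(230,433,92),(371,426,68),(513,425,94)]: print((M.T@(crop(*p)-c)).round(1))
E
```

```text
[  1.4 115.6]
[ 1.6 36.3]
[  2.1 -39.7]
[   2. -118.]
```

All four are within 3 mm of their compartment centres, so I'm handing in.

Emit:
play_rows(increments=[[[0,0,0,0,0],[0,0,0,0,0],[0,0,0,0,0],[0,0,0,0,0],[0,0,0,0,0]]])

```text
clock: 24.45
tool_pos: [372.4, -306.6, 195.9]
orientation: [0.694, 0.72, -0.0, 0.0]
contact_force: [-0.2, 0.5, -0.1]
width: 85.6
grip_force: 0.0
```

```bash
python3 -c "
from workcell import manip
print(manip.job_done())"
```

```text
the job is handed in; nothing more can be done
None
```

All four containers stand upright in the divided tray in reverse order, each measured within 3 mm of its compartment centre, and the job was handed in at about 24 s; the hand-in call returned no verdict.

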